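Hold the viewing station's enabling lever on a seated culture dish

ROBOT

A 7-joint arm with a two-finger parallel gripper is mounted at the origin on the work surface. World frame = base frame: x ahead of the robot, y to its left, z up, the work surface at z = 0. Lengths are in mm, angles in rad, forces in N, time in s.
With the tool pointing down it reaches from about 350 to 900 mm from the base axis. Payload 7.2 kg.
Tool frame: the origin (TCP) lies where the fingers leave the gripper's body, on its centre line; the fingertips stand manip.tip_reach ahead of it and the grasp point (between the pads) lies 61 mm ahead of it (manip.tip_reach is the distance from the TCP to the fingertips, in mm); z points along the fingers, y is the line along which they close (so a half turn about z gives the same grasp; the last joint's range is limited). The gripper opens to 88 mm and grips with 3 to 60 N. Pads are 20 mm wide; open, the fingers measure 115 mm over their backs; the gripper's body (75 mm by 178 mm) begins 61 mm behind the grasp point.
Start: joints at [-1.326, 0.411, -0.013, 1.596, 0.006, 1.134, -0.082], TCP at [192.336, 594.67, 302.653] pointing down, gripper open.
Joint ranges: [-2.95, 2.95], [-0.29, 1.99], [-1.47, 1.44], [0.14, 2.54], [-1.03, 4.17], [0.13, 1.85], [-2.86, 2.86]. Speed limits (rad/s): [2.39, 2.39, 3.01, 3.01, 3.14, 3.14, 3.14].

INTERFACE

Orientations are given as a unit quaternion [x, y, z, w].
In Python, from bench import manip, camera, camera_info gives the robot as it stands. The module is installed in compiled form; this text tells all that it offers.
- The arm moves only by the tool carry_out, never from a script. Its argument "targets" is text: rows parted by semicolons, each of 7 numbers parted by spaces: the closure, from 0 (fully open) to 1 (shut), then the shift along the tool's x, y, z in mm, then the turn, a rotation vector about the tool's x, y, z in degrees. A call has 1 to 12 rows; each row shifts and turns the commanded pose from where the row before left it, along the tool's axes as they then stand; what a row does not reach is not made up. A row lasts 1/12 s, in which the tool goes at most 41.7 mm and 7.16 degrees, less where a joint would pass 70% of its speed; a pose out of reach is approached as far as the arm can. A call with a gripper value outside its range is refused whole. The fingers move at their own pace and stop on an object; "force" is the grip in N (left out, the last holds). Time passes only in rows, so rows that do not move let the fingers close. It gives the time, the measured TCP pose, the force, the opening and the grip force at its end, in the units of the state.
- manip.observe(): the state, without advancing time (a new reading comes with each control period).
- camera(name): name is "scene" or "top"; returns (picture, depth): 400x640x3 uint8, red, green, blue; 400x640 float32, mm along the optical axis (not along the pixel's ray), 0 where there is no reading.
- camera_info(name): a dict with "fov_y" (degrees; the focal length in pixels is half the picture's height over the tangent of half this angle, whatever the lens; pixels are square), "cx", "cy" (the principal point, pixels), "rvec" (rotation vector, rad) and "tvec" (3), from world to camera coordinates, as OpenCV has them. Camera axes: x right, y down, z forward; pixel columns grow to the right and rows downward; lengths in mm; the calibration is good to about 2 mm. A picture is of the moment at which its call begins. camera_info takes no time and is no camera call.
- manip.job_done(): hands the job in; it is judged then, once.
The state is a dict: "t": time; "qpos": joint angles; "joint_vel": joint speeds; "joint_torque": joint torques, N m; "tcp_pos": TCP position; "ee_rot": TCP orientation; "wrist_force": force on the tool from outside, world axes, zero at the start; "moment": the same for the moment, N m; "finger_gap": finger opening in mm; "grip_force": force on a finger pad.
Only numpy, scipy, OpenCV 4.12 (cv2) and the standard library are available. Lean on these libraries where they do the work, as an engineer would, in place of code of your own. Each camera call takes 0.05 s, during which the arm holds its last target. There are 200 camera calls.

TASK

Pick up the small lidded culture dish gently (it is thin plastic: never squeeze it with more than 20 N of grip, counted at each finger), keep it level, seat it flat in the round recess of the white viewing station and let go of it. Only then press the station's spring-loaded enabling lever with the fingers to about half of its travel, where the lamp is on: never push it down to its bottom stop, which cuts the lamp out. Finish while still holding the lever half-way down, with the dish seated and the bigger dishes, the jar and the tip box left where they are.

Things in the scene. Friction and masses are not known exactly. Their poses are not given: they have to be found in the camera images.
- dish: the small lidded culture dish, loose, clear with green medium, about 30 g: 60 mm across over the lid (upper 13 mm), 57 mm below that, 20 mm tall. The only dish of this size. It stands on the bench with at least 30 mm free all round. Origin: centre of its underside; z up through the lid. 5 N of grip is ample to lift it.
- station: white viewing station, fixed: slab 150 (x) by 270 (y) by 30 mm tall, lamp bar on its back edge (x +75 to +115 mm, 50 mm tall). Recess in the -y half, lever in the +y half. Origin: centre of the underside; -x side faces the robot, yaw varies. Thin post (top 90 mm up) at x -40, y +128 mm: its black band, 65 mm up, is level with the top of the lever's pad at half-way.
- nest (a point): centre of the floor of the round recess, 25 mm above the bench, axes as the station's. The recess (black floor) is 64 mm across, 5 mm deep, its rim flush with the slab's top: 3.5 mm to spare round the dish. Seated, the dish stands flat on this floor with its origin at this point. The lamp bar begins 75 mm away on the +x side.
- lever (a joint): angle of the enabling lever in rad: 0 = released (raised by its spring), grows as it is pressed down, 0.40 = bottom stop; half-way is 0.20. It springs back when let go. Pressing at the pad takes about 3 N to start, 6 N at half-way and 9 N at the stop.
- lever_pad (a point): centre of the upper face of the grey pad (42 mm long, 40 mm wide) at the free end of the aluminium lever; press it from above. It moves with the lever: 84 mm above the bench when released, 66 mm half-way, 47 mm at the stop. Released, the lever slopes up towards this end by 0.40 rad; half-way, by 0.20 rad.
- lever_hinge (a point): fixed hinge axis of the lever, 42 mm above the bench, parallel to the station's y. The lever runs from here towards the station's -x; the pad's centre is 95 mm from the axis and its upper face 5 mm above the lever's centre line.
- big_dishes: bystander: a taped stack of two bigger culture dishes, 90 mm across, 32 mm tall in all, loose. Origin: centre of the underside.
- jar: bystander: small closed jar, 52 mm across, 65 mm tall, loose. Origin: centre of the underside.
- tip_box: bystander: grey pipette-tip box 85 x 60 x 48 mm, loose. Origin: centre of the underside, x along its long side.
Things that resemble listed ones, but are neither listed nor needed, are in the scene too. Leave any black, brown or pink look-alike of the dish alone.

How it is judged:
By the outcome, as a careful person would: the job done as asked, in the order asked, and still so for the second after the job is handed in, while the arm keeps its last pose, push and grip.
It also fails if it takes over 48 s, if anything falls off the work surface, if the arm or the gripper's body presses on something with over 40 N, if the wrist force passes 120 N, or if a joint passes its speed limit or range.

## Working session

There is one attempt and no reset: what is moved stays moved. The work goes in short steps, Python scripts to look and compute and a tool call to move; the robot and the scene stay as the last step left them, time stands still between calls to the robot, and variables do not carry over. Pictures are saved under pics/ and viewed, at most 10 in all, crops included, and the job is handed in when it is done.

Besides the shell and the picture viewer there is one more tool, called after "Emit:" as a command line: name --argument value ..., lists and objects as JSON in quotes. carry_out: Moves the arm, as the interface text tells. Its arguments: {"type":"object","properties":{"targets":{"type":"string"},"force":{"type":"number"}},"required":["targets"]}

```bash
mkdir -p pics; cat > h.py <<'E'
import numpy as np, cv2
from scipy.spatial.transform import Rotation as R
from bench import manip, camera, camera_info
def cam(n):
    i=camera_info(n); f=200/np.tan(np.radians(i["fov_y"])/2)
    return f,i["cx"],i["cy"],cv2.Rodrigues(np.array(i["rvec"],float))[0],np.array(i["tvec"],float).ravel(),i
def ray(n,u,v):
    f,cx,cy,M,t,_=cam(n); return -M.T@t, M.T@np.array([(u-cx)/f,(v-cy)/f,1])
def onz(n,u,v,z):
    o,d=ray(n,u,v); return o+d*(z-o[2])/d[2]
def dep(n,u,v,D):
    o,d=ray(n,u,v); return o+d*D[int(round(v)),int(round(u))]
def proj(n,p):
    f,cx,cy,M,t,_=cam(n); q=M@np.asarray(p,float)+t; return np.array([cx+f*q[0]/q[2],cy+f*q[1]/q[2]])
def save(n,k):
    p,d=camera(n); cv2.imwrite(f"pics/{k}.png",p[:,:,::-1]); np.savez(f"{k}.npz",p=p,d=d); return p,d
E
python3 - <<'E'
from h import *
for n in("scene","top"):
    save(n,n+"1"); print(camera_info(n))
s=manip.observe(); print(s, manip.tip_reach)
E
```

```text
{'fov_y': 51.856525016469995, 'cx': 319.4990080828808, 'cy': 196.23441566332434, 'rvec': array([ 1.76977199,  1.99587832, -0.63125259]), 'tvec': array([  93.15257004, -340.96217167, 1219.26035162])}
{'fov_y': 46.088599037028544, 'cx': 325.0927603131279, 'cy': 199.57349509330982, 'rvec': array([ 2.16233605, -2.17687114,  0.10916122]), 'tvec': array([ -16.15556891,  486.21134292, 1225.94982437])}
{'t': 0.1, 'qpos': array([-1.32620024,  0.41184576, -0.01274241,  1.5969191 ,  0.0056045 ,
        1.13429448, -0.08219887]), 'joint_vel': array([ 6.75223189e-04, -1.27582639e-03, -2.60662127e-06, -1.11896074e-03,
       -1.02543840e-03,  3.41321754e-04, -2.29153264e-05]), 'joint_torque': array([ 2.99306215e-03, -5.89095640e+01,  6.44015484e-01, -2.91712618e+01,
       -5.37894631e-02,  1.45273854e-02,  5.41986867e-05]), 'tcp_pos': array([192.23834267, 594.36220846, 301.89370338]), 'ee_rot': array([ 1.55734077e-01,  9.87798757e-01, -7.12512898e-04, -6.55264035e-05]), 'wrist_force': array([-0.26190386, -0.48483587, -0.14993812]), 'moment': array([-0.03328878,  0.0201782 ,  0.00469685]), 'grip_force': 0.0, 'finger_gap': 87.5989950171164} 80.0
```

View images.

View pics/scene1.png

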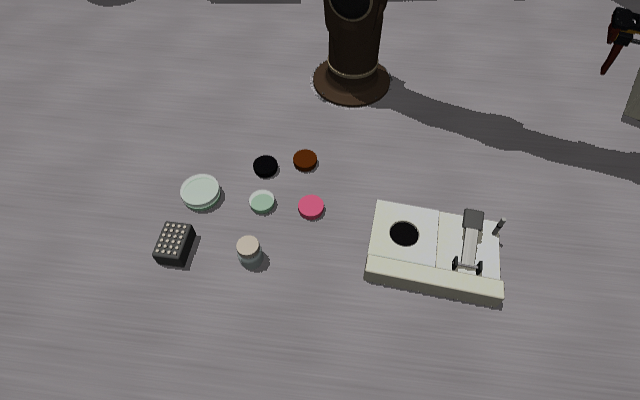

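View pics/top1.png

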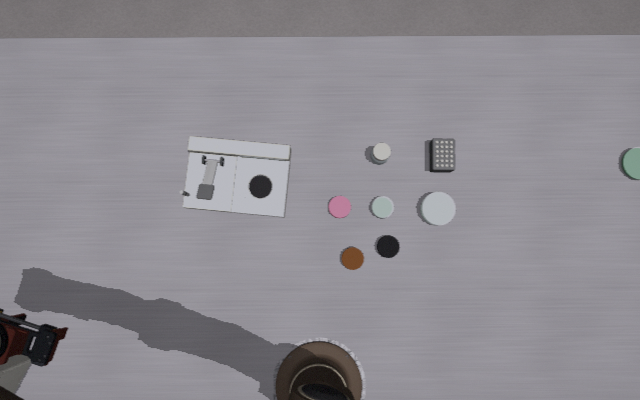

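Candidates for the dish. Scene camera: pale green (262,202), pink (311,207), brown (305,160), black (265,166), larger pale stack (200,191). Top camera: pale green (383,207), pink (340,207), brown (352,258), black (388,246), stack (438,209), green thing at the far edge (637,163). I choose the pale-green small one at scene (262,202), top (383,207), and check it in an enlarged crop.

```bash
python3 - <<'E'
from h import *
T=np.load("top1.npz");S=np.load("scene1.npz")
def crop(p,u0,v0,w,h,k): return cv2.resize(p[v0:v0+h,u0:u0+w,::-1],None,fx=k,fy=k,interpolation=cv2.INTER_CUBIC)
a=crop(T['p'],175,130,130,97,3);a=cv2.resize(a,(400,298))
b=crop(T['p'],325,180,130,97,3);b=cv2.resize(b,(400,298))
c=crop(S['p'],360,190,155,115,3);c=cv2.resize(c,(400,298))
d=crop(S['p'],225,150,130,97,3);d=cv2.resize(d,(400,298))
cv2.imwrite("pics/crop1.png",np.vstack([np.hstack([a,b]),np.hstack([c,d])]))
for n,D,uv in(("top",T,[(383,207),(438,209),(340,207),(352,258),(388,246),(381,152),(443,150),(261,187),(220,205),(205,192),(238,152),(637,163)]),("scene",S,[(262,198),(200,188),(311,205),(404,234),(430,280),(473,214),(248,242)])):
    for u,v in uv: print(n,u,v,dep(n,u,v,D['d']).round(1))
# height-map of top: circle fits
D=T['d']; f,cx,cy,M,t,_=cam("top")
vv,uu=np.mgrid[:400,:640]; P=np.stack([(uu-cx)/f,(vv-cy)/f,np.ones_like(D)],-1)*D[...,None]
W=(P-t)@M; np.save("Wtop.npy",W)
m=((W[...,2]>10)&(D>0)).astype(np.uint8)
k,l,st,ce=cv2.connectedComponentsWithStats(m)
for i in range(1,k):
    if 100<st[i,4]<20000:
        w=W[l==i]; print(ce[i].round(1),st[i],w.min(0).round(),w.max(0).round(), np.median(w,0).round(1))
E
```

```text
top 383 207 [ 465.6 -173.6   20.2]
top 438 209 [ 458.2 -316.6   33.8]
top 340 207 [466.9 -59.2  13.7]
top 352 258 [331.3 -89.2  22.6]
top 388 246 [ 362.1 -184.8   20.5]
top 381 152 [ 605.2 -165.5   65.7]
top 443 150 [ 613.5 -331.8   45.9]
top 261 187 [520.8 151.1  25.8]
top 220 205 [472.8 258.2  31.9]
top 205 192 [501.2 284.6  85.9]
top 238 152 [611.  209.1  49.7]
top 637 163 [ 580.7 -862.5   14.7]
scene 262 198 [ 458.6 -172.7   19.2]
scene 200 188 [ 458.3 -316.9   34.7]
scene 311 205 [466.  -56.9  21.7]
scene 404 234 [521.1 153.2  28.2]
scene 430 280 [632.1 200.3  50.4]
scene 473 214 [491.9 284.4  87.5]
scene 248 242 [ 600.7 -167.    67.2]
[237.  176.1] [ 180  136  112   81 7386] [443.  72.  10.] [655. 358.  96.] [549.3 213.8  31.9]
[442.1 155.1] [430 139  26  34 817] [ 560. -364.   11.] [ 646. -303.   53.] [ 600.  -328.6   45.5]
[380.5 153.2] [370 143  21  22 343] [ 582. -190.   10.] [ 630. -142.   72.] [ 603.  -165.4   64.1]
[632.1 162.6] [622 147  18  33 440] [ 537. -873.   10.] [ 625. -822.   24.] [ 581.6 -849.9   15.2]
[438.  208.3] [421 192  35  34 949] [ 417. -363.   10.] [ 504. -274.   42.] [ 460.8 -317.2   32.3]
[339.7 206.4] [329 196  22  22 390] [439. -86.  12.] [496. -30.  27.] [468.8 -58.8  20.6]
[382.6 206.7] [372 196  22  22 394] [ 439. -201.   10.] [ 495. -144.   26.] [ 465.8 -172.7   20.9]
[388.2 246.2] [377 235  23  23 405] [ 333. -215.   12.] [ 391. -156.   27.] [ 362.  -184.9   20.4]
[352.6 258. ] [342 247  23  23 406] [ 302. -121.   13.] [360. -63.  29.] [331.3 -91.6  20.5]
[ 23.5 349.7] [   0  308   69   92 3364] [ -3. 349.  23.] [243. 780. 697.] [181.2 557.1 343.3]
[318.7 375.2] [ 276  342   87   58 3717] [ -30. -111.   10.] [115. 111. 340.] [68.7 -2.4 41.1]
```

View pics/crop1.png

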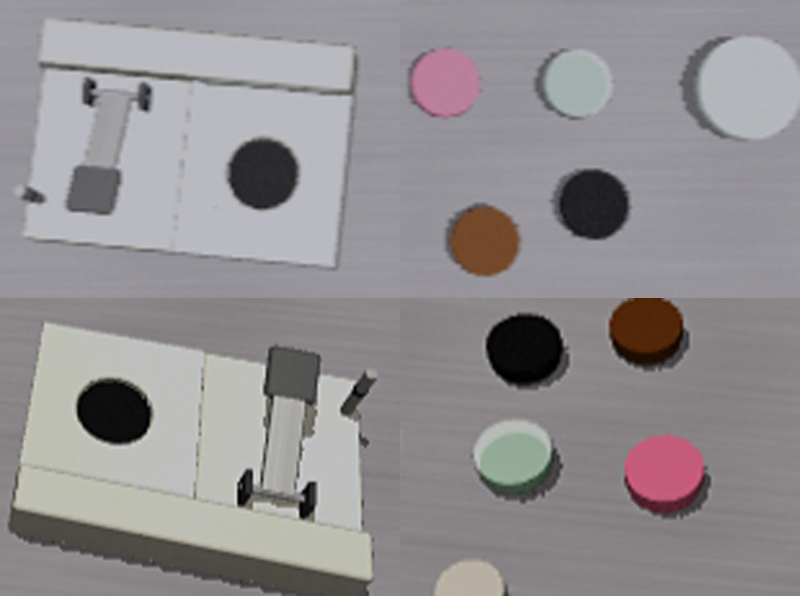

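Crop confirms: the pale-green clear dish (top 382.6,206.7; scene ~262,200) is the small two-tone dish; pink, brown and black are look-alikes. Station: recess at top ~(261,187), pad ~(205,192), lamp bar on the far side. Now precise poses.

```bash
python3 - <<'E'
from h import *
T=np.load("top1.npz");S=np.load("scene1.npz")
def W(n,D):
    f,cx,cy,M,t,_=cam(n); vv,uu=np.mgrid[:400,:640]
    return (np.stack([(uu-cx)/f,(vv-cy)/f,np.ones_like(D)],-1)*D[...,None]-t)@M
for n,Z in(("top",T),("scene",S)):
    w=W(n,Z['d']); p=Z['p'].astype(int)
    reg=(w[...,0]>420)&(w[...,0]<680)&(w[...,1]>50)&(w[...,1]<390)
    for nm,lo,hi in(("slab",26,36),("lamp",46,54)):
        q=w[reg&(w[...,2]>lo)&(w[...,2]<hi)]
        r=cv2.minAreaRect(q[:,:2].astype(np.float32)); print(n,nm,[np.round(x,1) for x in r])
    # dark floor of recess
    m=(reg&(p.sum(-1)<150)&(np.hypot(w[...,0]-521,w[...,1]-152)<45)).astype(np.uint8)
    c=max(cv2.findContours(m,0,2)[0],key=cv2.contourArea); e=cv2.fitEllipse(c); print(n,"recess px",np.round(e[0],1),np.round(e[1],1),"z25",onz(n,*e[0],25).round(1),"z30",onz(n,*e[0],30).round(1))
    # dish lid top by depth
    m=((np.hypot(w[...,0]-466,w[...,1]+173)<40)&(w[...,2]>15)); vs,us=np.nonzero(m)
    print(n,"dish px",us.mean().round(1),vs.mean().round(1),onz(n,us.mean(),vs.mean(),20).round(1), onz(n,us.mean(),vs.mean(),15).round(1))
    # grey pad
    m=reg&(w[...,2]>68)&(np.hypot(w[...,0]-498,w[...,1]-284)<35)&(p.sum(-1)<330); vs,us=np.nonzero(m)
    q=w[m]; print(n,"pad px",us.mean().round(1),vs.mean().round(1),onz(n,us.mean(),vs.mean(),84).round(1),q.min(0).round(),q.max(0).round())
# top crop edges by eye -> px -> slab top
k=.325
for nm,u,v,z in(("frontL",22,238,30),("frontR",337,267,30),("lampbackR",354,46,50),("lampbackL",44,20,50),("lampfrontL",40,66,50),("lampfrontR",352,90,50)):
    print(nm,onz("top",175+u*k-.3,130+v*k-.3,z).round(1))
E
```

```text
top slab [array([540.5, 215.6]), array([270.6, 172.5]), np.float64(84.3)]
top lamp [array([577.2, 206.5]), array([157.3, 269.3]), np.float64(0.2)]
top recess px [259.9 186.3] [20.6 20.9] z25 [522.7 154.1  25. ] z30 [522.1 153.4  30. ]
top dish px 382.6 206.6 [ 466.6 -172.6   20. ] [ 467.1 -173.2   15. ]
top pad px 204.9 191.4 [502.9 285.5  84. ] [483. 266.  75.] [523. 305.  96.]
scene slab [array([546.6, 215.1]), array([269.7, 192.9]), np.float64(84.3)]
scene lamp [array([571.1, 208.9]), array([269.3, 158. ]), np.float64(88.2)]
scene recess px [403.8 233.6] [22.2 28.4] z25 [518.3 153.2  25. ] z30 [521.3 152.4  30. ]
scene dish px 261.4 200.6 [ 466.4 -172.3   20. ] [ 463.1 -173.6   15. ]
scene pad px 472.7 219.3 [502.7 284.   84. ] [483. 263.  71.] [528. 305.  95.]
frontL [468.2 359.5  30. ]
frontR [441.4  88.7  30. ]
lampbackR [629.7  72.8  50. ]
lampbackL [654.2 339.   50. ]
lampfrontL [614.1 341.5  50. ]
lampfrontR [591.5  74.5  50. ]
```

```bash
cat >> h.py <<'E'
def go(tgt,ydir=84.4):
    s=manip.observe(); r=R.from_quat(s["ee_rot"]); m=r.as_matrix()
    g=np.radians(ydir); y=np.array([np.cos(g),np.sin(g),0]); z=np.array([0,0,-1.]); x=np.cross(y,z)
    t=R.from_matrix(np.stack([x,y,z],1)); rv=np.degrees((r.inv()*t).as_rotvec())
    d=np.array(tgt)-s["tcp_pos"]
    print("t",round(s["t"],2),"tcp",s["tcp_pos"].round(1),"turn",rv.round(2),"shift now",(m.T@d).round(1),"shift after turn",(t.as_matrix().T@d).round(1),"F",s["wrist_force"].round(2),"gap",round(s["finger_gap"],1),"grip",round(s["grip_force"],2),"J",s["qpos"].round(2))
E
python3 -c "
from h import *
go([466.5,-172.5,220])"
```

```text
t 0.1 tcp [192.2 594.4 301.9] turn [ -0.08  -0.   -12.32] shift now [-496.9 -645.2   82.9] shift after turn [-347.8 -736.4   81.9] F [-0.26 -0.48 -0.15] gap 87.6 grip 0.0 J [-1.33  0.41 -0.01  1.6   0.01  1.13 -0.08]
```

Emit:
carry_out --targets "0 0 0 0 0 0 -6.2; 0 0 0 0 0 0 -6.1; 0 -14 -30 3 0 0 0; 0 -14 -30 3 0 0 0; 0 -14 -30 3 0 0 0; 0 -14 -30 3 0 0 0; 0 -14 -30 3 0 0 0; 0 -14 -30 3 0 0 0; 0 -14 -30 3 0 0 0; 0 -14 -30 3 0 0 0; 0 -14 -30 3 0 0 0; 0 -14 -30 3 0 0 0"

```text
t: 1.1
tcp_pos: [302.4, 280.7, 272.4]
ee_rot: [0.049, 0.999, -0.0, -0.0]
wrist_force: [0.4, 0.4, 0.3]
finger_gap: 87.7
grip_force: 0.0
```

Emit:
carry_out --targets "0 -14 -30 3 0 0 0; 0 -14 -30 3 0 0 0; 0 -14 -30 3 0 0 0; 0 -14 -30 3 0 0 0; 0 -14 -30 3 0 0 0; 0 -14 -30 3 0 0 0; 0 -14 -30 3 0 0 0; 0 -14 -30 3 0 0 0; 0 -14 -30 3 0 0 0; 0 -14 -30 3 0 0 0; 0 -14 -30 3 0 0 0; 0 -14 -30 3 0 0 0"

```text
t: 2.1
tcp_pos: [434.3, -93.9, 236.5]
ee_rot: [0.049, 0.999, 0.0, 0.0]
wrist_force: [-0.2, 0.8, 0.3]
finger_gap: 87.5
grip_force: 0.0
```

```bash
python3 -c "
from h import *
go([466.5,-172.5,160])"
```

```text
t 2.1 tcp [434.3 -93.9 236.5] turn [ 0.01  0.01 -0.01] shift now [-39.7 -75.1  76.5] shift after turn [-39.7 -75.1  76.5] F [-0.16  0.84  0.29] gap 87.5 grip 0.0 J [-0.34  0.19  0.51  2.12 -0.12  0.86  1.71]
```

Emit:
carry_out --targets "0 -13 -25 20 0 0 0; 0 -13 -25 20 0 0 0; 0 -14 -25 20 0 0 0; 0 0 0 10 0 0 0; 0 0 0 6 0 0 0; 0 0 0 0 0 0 0; 0 0 0 0 0 0 0; 0 0 0 0 0 0 0"

```text
t: 2.77
tcp_pos: [466.9, -169.8, 161.4]
ee_rot: [0.048, 0.999, 0.0, 0.0]
wrist_force: [-0.1, -0.7, 0.8]
finger_gap: 88.0
grip_force: 0.0
```

```bash
python3 - <<'E'
from h import *
go([466.5,-172.5,89.5])
p,d=save("scene","scene2"); q,e=save("top","top2")
a=cv2.resize(p[140:260,180:340,::-1],(640,480)); b=cv2.resize(q[150:270,310:470,::-1],(640,480))
cv2.imwrite("pics/c2.png",cv2.resize(np.hstack([a,b]),(800,300)))
E
```

```text
t 2.77 tcp [ 466.9 -169.8  161.4] turn [0.04 0.05 0.07] shift now [ 0.2 -2.8 71.9] shift after turn [ 0.1 -2.7 71.9] F [-0.08 -0.72  0.82] gap 88.0 grip 0.0 J [-0.13  0.4   0.48  2.07 -0.28  0.73  2.  ]
```

View pics/c2.png

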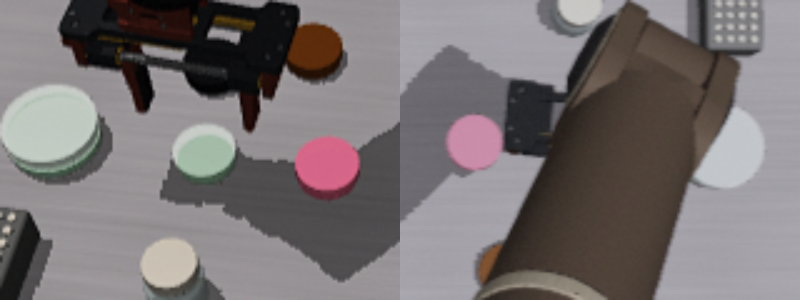

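Scene crop: the fingers at (140,105) and (250,125) straddle the dish at (205,150) squarely; the top view is blocked by the arm. Descending.

Emit:
carry_out --targets "0 0 -2.7 15 0 0 0; 0 0 0 15 0 0 0; 0 0 0 15 0 0 0; 0 0 0 12 0 0 0; 0 0 0 8 0 0 0; 0 0 0 5 0 0 0; 0 0 0 2 0 0 0; 0 0 0 0 0 0 0; 0 0 0 0 0 0 0" --force 5

```text
t: 3.62
tcp_pos: [466.7, -173.6, 89.2]
ee_rot: [0.049, 0.999, -0.0, 0.0]
wrist_force: [0.1, -0.7, -0.4]
finger_gap: 87.7
grip_force: 0.0
```

```bash
python3 -c "
from h import *
go([466.5,-172.5,89.5])"
```

```text
t 3.62 tcp [ 466.7 -173.6   89.2] turn [-0.    0.05 -0.02] shift now [ 0.3  1.1 -0.3] shift after turn [ 0.3  1.1 -0.3] F [ 0.1  -0.66 -0.38] gap 87.7 grip 0.0 J [-0.06  0.53  0.4   2.1  -0.37  0.57  2.09]
```

Emit:
carry_out --targets "0.1 0 1 0 0 0 0; 0.2 0 0 0 0 0 0; 0.26 0 0 0 0 0 0; 0.28 0 0 0 0 0 0; 0.3 0 0 0 0 0 0; 0.32 0 0 0 0 0 0; 0.34 0 0 0 0 0 0; 0.36 0 0 0 0 0 0; 0.38 0 0 0 0 0 0; 0.4 0 0 0 0 0 0; 0.45 0 0 0 0 0 0; 0.45 0 0 0 0 0 0" --force 5

```text
t: 4.62
tcp_pos: [466.5, -172.6, 88.7]
ee_rot: [0.049, 0.999, 0.0, 0.0]
wrist_force: [-0.4, -0.5, 2.2]
finger_gap: 59.9
grip_force: 5.0
```

Emit:
carry_out --targets "0.5 0 0 -2 0 0 0; 0.5 0 0 -5 0 0 0; 0.5 0 0 -10 0 0 0; 0.5 0 0 -15 0 0 0; 0.5 0 0 -20 0 0 0; 0.5 0 0 -20 0 0 0; 0.5 0 0 -10 0 0 0; 0.5 0 0 -5 0 0 0; 0.5 0 0 0 0 0 0; 0.5 0 0 0 0 0 0" --force 7

```text
t: 5.45
tcp_pos: [466.4, -172.3, 175.4]
ee_rot: [0.049, 0.999, 0.0, 0.0]
wrist_force: [0.2, -0.6, -0.8]
finger_gap: 59.8
grip_force: 7.0
```

```bash
python3 - <<'E'
from h import *
go([522,153.3,170])
p,d=save("scene","scene3")
cv2.imwrite("pics/c3.png",cv2.resize(p[100:250,170:370,::-1],(800,600),interpolation=cv2.INTER_CUBIC))
E
```

```text
t 5.45 tcp [ 466.4 -172.3  175.4] turn [ 0.02 -0.   -0.  ] shift now [-23.6 329.5   5.5] shift after turn [-23.6 329.5   5.4] F [ 0.19 -0.57 -0.76] gap 59.8 grip 7.0 J [-0.14  0.38  0.5   2.06 -0.26  0.76  1.99]
```

View pics/c3.png

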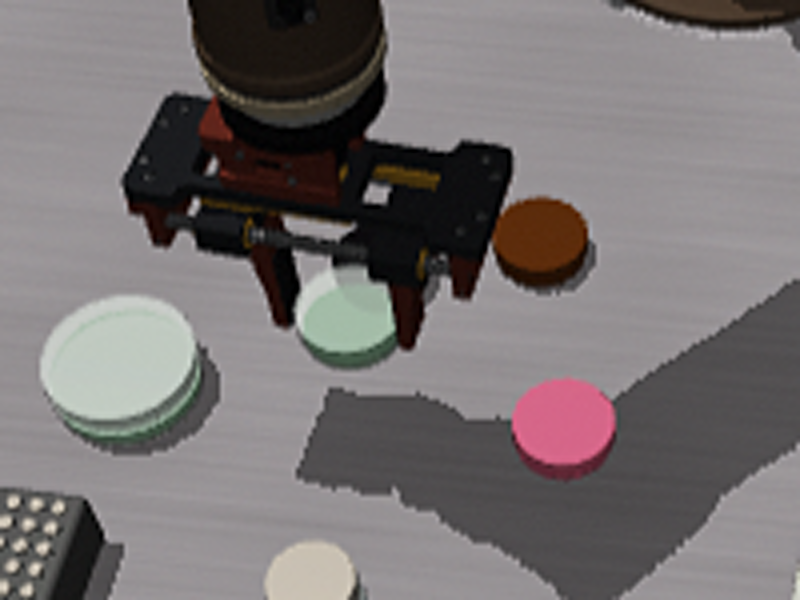

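Scene crop: the dish hangs level between the fingers (lid at crop (347,300), tips at (283,325) and (407,345)), neighbours undisturbed. Carrying it over to the recess.

Emit:
carry_out --targets "0.5 -1 13 0 0 0 0; 0.5 -2 24 0 0 0 0; 0.5 -2 30 0 0 0 0; 0.5 -2 32 0 0 0 0; 0.5 -3 32 0 0 0 0; 0.5 -3 32 0 0 0 0; 0.5 -3 32 0 0 0 0; 0.5 -2 32 0 0 0 0; 0.5 -2 32 0 0 0 0; 0.5 -2 30 0 0 0 0; 0.5 -1 24 0 0 0 0; 0.5 -1 15 0 0 0 0"

```text
t: 6.5
tcp_pos: [522.0, 154.6, 174.3]
ee_rot: [0.048, 0.999, -0.0, -0.001]
wrist_force: [-0.0, 0.1, -0.3]
finger_gap: 59.7
grip_force: 7.0
```

Emit:
carry_out --targets "0.5 0 1.5 10 0 0 0; 0.5 0 0 15 0 0 0; 0.5 0 0 10 0 0 0; 0.5 0 0 5 0 0 0; 0.5 0 0 0 0 0 0; 0.5 0 0 0 0 0 0; 0.5 0 0 0 0 0 0"

```text
t: 7.08
tcp_pos: [523.0, 152.3, 136.0]
ee_rot: [0.05, 0.999, 0.0, 0.0]
wrist_force: [-0.1, 0.8, 1.1]
finger_gap: 59.7
grip_force: 7.0
```

```bash
python3 - <<'E'
from h import *
go([522,153.3,119])
p,d=save("scene","scene4")
c=cv2.resize(p[170:290,340:500,::-1],(800,600),interpolation=cv2.INTER_CUBIC)
cv2.imwrite("pics/c4.png",c)
s=manip.observe(); b=s["tcp_pos"]-[0,0,88.7]
for z,r in((20,30),(7,30),(0,28.5)):
  for g in(0,90,180,270):
    q=b+[r*np.cos(np.radians(g)),r*np.sin(np.radians(g)),z]; print(z,g,((proj("scene",q)-[340,170])*5+2).round())
for g in(0,90,180,270): print("rim",g,((proj("scene",np.array([522,153.3,30])+32*np.array([np.cos(np.radians(g)),np.sin(np.radians(g)),0]))-[340,170])*5+2).round())
E
```

```text
t 7.08 tcp [523.  152.3 136. ] turn [ 0.    0.03 -0.08] shift now [ 1.1  0.9 17. ] shift after turn [ 1.1  0.9 17. ] F [-0.08  0.81  1.11] gap 59.7 grip 7.0 J [-0.68  0.51  0.4   1.97 -0.29  0.72  1.37]
20 0 [336. 342.]
20 90 [409. 286.]
20 180 [336. 218.]
20 270 [264. 271.]
7 0 [331. 357.]
7 90 [403. 302.]
7 180 [331. 235.]
7 270 [259. 287.]
0 0 [328. 362.]
0 90 [396. 310.]
0 180 [328. 246.]
0 270 [260. 296.]
rim 0 [323. 387.]
rim 90 [398. 329.]
rim 180 [323. 259.]
rim 270 [248. 314.]
```

View pics/c4.png

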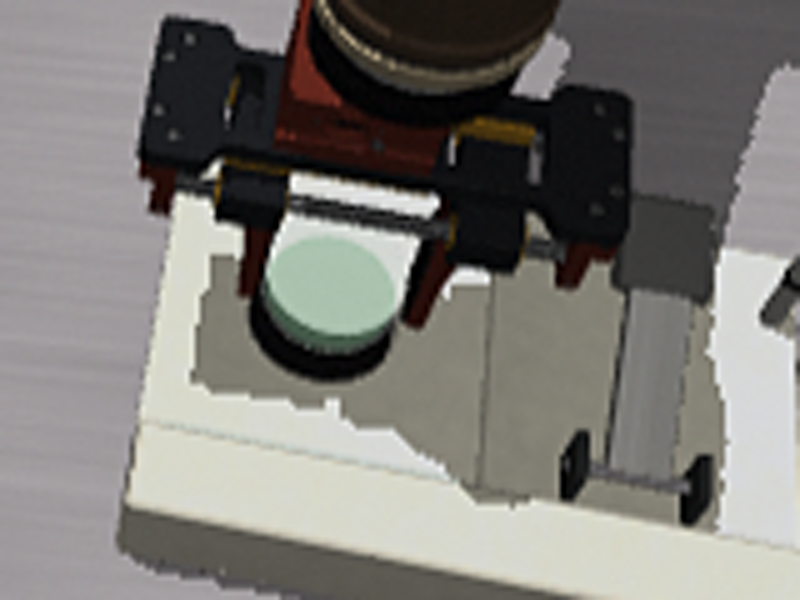

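Crop: dish held over the recess; its lower edge at ~(325,355), black floor showing below it to (322,382), left edge of the black at (248,315): within a millimetre or two of the prediction. Checking with sub-pixel profiles.

```bash
python3 - <<'E'
from h import *
p=np.load("scene4.npz")["p"].astype(int); p0=np.load("scene1.npz")["p"].astype(int)
for u in(402,404,406): print(u,"v232..250",[tuple(p[v,u]) for v in range(234,250)])
print([p0[v,404].sum() for v in range(216,252)])
print("row233",[p0[233,u].sum() for u in range(384,424)])
for v in(230,236): print(v,"u386..400",[tuple(p[v,u]) for u in range(388,398)],"u414..426",[tuple(p[v,u]) for u in range(413,425)])
T=np.load("top1.npz")["p"].astype(int); print("top row186",[T[186,u].sum() for u in range(244,278)]); print("top col260",[T[v,260].sum() for v in range(170,204)])
E
```

```text
402 v232..250 [(np.int64(172), np.int64(195), np.int64(176)), (np.int64(148), np.int64(171), np.int64(153)), (np.int64(60), np.int64(83), np.int64(66)), (np.int64(69), np.int64(91), np.int64(74)), (np.int64(64), np.int64(83), np.int64(69)), (np.int64(39), np.int64(50), np.int64(41)), (np.int64(13), np.int64(13), np.int64(14)), (np.int64(9), np.int64(9), np.int64(7)), (np.int64(8), np.int64(8), np.int64(9)), (np.int64(10), np.int64(9), np.int64(11)), (np.int64(3), np.int64(1), np.int64(4)), (np.int64(31), np.int64(31), np.int64(28)), (np.int64(95), np.int64(92), np.int64(84)), (np.int64(136), np.int64(133), np.int64(119)), (np.int64(132), np.int64(130), np.int64(118)), (np.int64(129), np.int64(127), np.int64(115))]
404 v232..250 [(np.int64(171), np.int64(195), np.int64(175)), (np.int64(164), np.int64(188), np.int64(168)), (np.int64(108), np.int64(132), np.int64(114)), (np.int64(68), np.int64(91), np.int64(73)), (np.int64(70), np.int64(91), np.int64(74)), (np.int64(56), np.int64(67), np.int64(57)), (np.int64(38), np.int64(41), np.int64(37)), (np.int64(1), np.int64(1), np.int64(3)), (np
[... 4542 characters left out ...]
p.int64(135), np.int64(137), np.int64(124), np.int64(132), np.int64(133), np.int64(245), np.int64(465), np.int64(561), np.int64(563), np.int64(564), np.int64(564), np.int64(564)]
top col260 [np.int64(564), np.int64(564), np.int64(563), np.int64(559), np.int64(440), np.int64(282), np.int64(144), np.int64(139), np.int64(133), np.int64(130), np.int64(131), np.int64(123), np.int64(125), np.int64(135), np.int64(130), np.int64(133), np.int64(132), np.int64(137), np.int64(131), np.int64(132), np.int64(137), np.int64(127), np.int64(133), np.int64(142), np.int64(132), np.int64(131), np.int64(140), np.int64(131), np.int64(430), np.int64(556), np.int64(562), np.int64(561), np.int64(563), np.int64(564)]
```

Emit:
carry_out --targets "0.5 0.5 0.9 3 0 0 0; 0.5 0 0 5 0 0 0; 0.5 0 0 4 0 0 0; 0.5 0 0 3 0 0 0; 0.5 0 0 0 0 0 0; 0.5 0 0 0 0 0 0; 0.5 0 0 0 0 0 0"

```text
t: 7.72
tcp_pos: [522.3, 153.9, 120.6]
ee_rot: [0.049, 0.999, -0.0, -0.0]
wrist_force: [0.1, -0.0, 0.3]
finger_gap: 59.8
grip_force: 7.0
```

```bash
python3 -c "
from h import *
go([522.6,153.2,114.2])"
```

```text
t 7.72 tcp [522.3 153.9 120.6] turn [-0.01 -0.   -0.02] shift now [-0.4 -0.7  6.4] shift after turn [-0.4 -0.7  6.4] F [ 0.1 -0.   0.3] gap 59.8 grip 7.0 J [-0.67  0.53  0.39  1.98 -0.31  0.69  1.38]
```

Emit:
carry_out --targets "0.5 -0.3 -0.5 1.5 0 0 0; 0.5 0 0 1.5 0 0 0; 0.5 0 0 1 0 0 0; 0.5 0 0 0 0 0 0; 0.5 0 0 0 0 0 0"

```text
t: 8.13
tcp_pos: [522.5, 153.4, 116.6]
ee_rot: [0.049, 0.999, -0.0, -0.0]
wrist_force: [0.6, -0.2, 0.4]
finger_gap: 60.1
grip_force: 7.0
```

Emit:
carry_out --targets "0.5 0 0 1 0 0 0; 0.5 0 0 1 0 0 0; 0.5 0 0 0 0 0 0; 0.5 0 0 0 0 0 0"

```text
t: 8.47
tcp_pos: [522.5, 153.4, 114.6]
ee_rot: [0.049, 0.999, -0.0, -0.0]
wrist_force: [0.3, -0.9, -0.7]
finger_gap: 59.7
grip_force: 7.0
```

Emit:
carry_out --targets "0.5 0 0 0.5 0 0 0; 0.5 0 0 0.5 0 0 0; 0.5 0 0 0 0 0 0; 0.5 0 0 0 0 0 0"

```text
t: 8.8
tcp_pos: [522.5, 153.4, 113.7]
ee_rot: [0.049, 0.999, 0.0, 0.0]
wrist_force: [-0.7, -0.5, 1.2]
finger_gap: 59.4
grip_force: 7.0
```

Emit:
carry_out --targets "0.5 0 0 0.4 0 0 0; 0.5 0 0 0 0 0 0; 0.5 0 0 0 0 0 0"

```text
t: 9.05
tcp_pos: [522.6, 153.4, 113.6]
ee_rot: [0.049, 0.999, 0.0, 0.0]
wrist_force: [-1.5, -0.5, 4.3]
finger_gap: 59.2
grip_force: 7.0
```

Contact with the floor at the expected height (dish underside ≈25 mm). Releasing slowly and rising.

Emit:
carry_out --targets "0.33 0 0 0 0 0 0; 0.32 0 0 0 0 0 0; 0.31 0 0 0 0 0 0; 0.29 0 0 0 0 0 0; 0.25 0 0 0 0 0 0; 0.18 0 0 0 0 0 0; 0.1 0 0 0 0 0 0; 0 0 0 0 0 0 0; 0 0 0 0 0 0 0; 0 0 0 0 0 0 0" --force 5

```text
t: 9.88
tcp_pos: [522.5, 153.4, 113.2]
ee_rot: [0.049, 0.999, -0.0, -0.0]
wrist_force: [-0.3, 0.8, 0.1]
finger_gap: 87.5
grip_force: 0.0
```

Emit:
carry_out --targets "0 0 0 -3 0 0 0; 0 0 0 -8 0 0 0; 0 0 0 -15 0 0 0; 0 0 0 -25 0 0 0; 0 0 0 -30 0 0 0; 0 0 0 -20 0 0 0; 0 -10 -30 -5 0 0 0; 0 -10 -30 0 0 0 0; 0 -5 -30 0 0 0 0; 0 0 -30 0 0 0 0; 0 0 0 0 0 0 0; 0 0 0 0 0 0 0"

```text
t: 10.88
tcp_pos: [535.6, 29.6, 220.1]
ee_rot: [0.051, 0.999, 0.0, 0.0]
wrist_force: [-0.2, 0.3, -0.3]
finger_gap: 88.1
grip_force: 0.0
```

```bash
python3 - <<'E'
from h import *
go([522.6,153.2,220])
p,d=save("scene","scene5"); q,e=save("top","top5")
a=cv2.resize(p[180:300,355:515,::-1],(400,300),interpolation=cv2.INTER_CUBIC); b=cv2.resize(q[130:229,175:307,::-1],(400,300),interpolation=cv2.INTER_CUBIC)
cv2.imwrite("pics/c5.png",np.hstack([a,b]))
for n,D in(("scene",d),("top",e)):
    f,cx,cy,M,t,_=cam(n); vv,uu=np.mgrid[:400,:640]
    w=(np.stack([(uu-cx)/f,(vv-cy)/f,np.ones_like(D)],-1)*D[...,None]-t)@M
    m=(np.hypot(w[...,0]-522,w[...,1]-153)<45)&(w[...,2]>39)&(w[...,2]<60); vs,us=np.nonzero(m)
    if len(us): print(n,len(us),onz(n,us.mean(),vs.mean(),45).round(1),np.percentile(w[m][:,2],[5,50,95]).round(1)); A=np.c_[w[m][:,:2],np.ones(m.sum())]; print("tilt",np.linalg.lstsq(A,w[m][:,2],rcond=None)[0][:2].round(3))
E
```

```text
t 10.88 tcp [535.6  29.6 220.1] turn [ 0.01  0.04 -0.25] shift now [2.550e+01 1.216e+02 1.000e-01] shift after turn [2.500e+01 1.217e+02 1.000e-01] F [-0.19  0.3  -0.28] gap 88.1 grip 0.0 J [-0.53  0.38  0.49  1.93 -0.23  0.89  1.54]
scene 581 [522.3 152.9  45. ] [43.1 46.4 48.5]
tilt [-0.02   0.008]
top 137 [526.5 169.7  45. ] [42.5 45.9 48.8]
tilt [-0.03  -0.048]
```

View pics/c5.png

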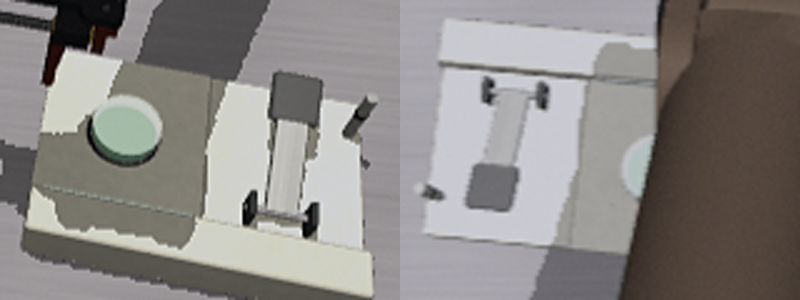

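Scene crop: dish seated flat in the recess at (125,130) (measured centre (522.3,152.9), lid top ≈45 mm, level); lever pad at (297,97), raised. Now close the fingers and go above the pad.

```bash
python3 -c "
from h import *
go([504,284.7,180])"
```

```text
t 10.98 tcp [535.7  32.4 219.7] turn [0.05 0.02 0.01] shift now [ 56.2 248.   39.9] shift after turn [ 56.2 248.   39.7] F [ 0.07  0.28 -0.6 ] gap 87.8 grip 0.0 J [-0.54  0.38  0.49  1.93 -0.23  0.89  1.54]
```

Emit:
carry_out --targets "0.2 5 18 0 0 0 0; 0.4 6 28 0 0 0 0; 0.6 7 30 0 0 0 0; 0.8 7 30 0 0 0 0; 1 7 30 0 0 0 0; 1 7 30 0 0 0 0; 1 7 30 3 0 0 0; 1 6 28 6 0 0 0; 1 4 18 10 0 0 0; 1 0 6 10 0 0 0; 1 0 0 7 0 0 0; 1 0 0 4 0 0 0" --force 5

```text
t: 11.98
tcp_pos: [503.9, 282.5, 177.6]
ee_rot: [0.049, 0.999, -0.001, -0.001]
wrist_force: [0.7, -0.6, 0.2]
finger_gap: 11.2
grip_force: 0.0
```

Emit:
carry_out --targets "1 0 0 0 0 0 0; 1 0 0 0 0 0 0; 1 0 0 0 0 0 0"

```text
t: 12.23
tcp_pos: [504.9, 282.4, 179.7]
ee_rot: [0.05, 0.999, 0.0, 0.0]
wrist_force: [-0.2, -1.1, -0.4]
finger_gap: 0.5
grip_force: 0.0
```

```bash
python3 -c "
from h import *
go([504,284.7,172])
save('scene','scene6')
import cv2
p=np.load('scene6.npz')['p']
cv2.imwrite('pics/c6.png',cv2.resize(p[160:280,420:580,::-1],(800,600),interpolation=cv2.INTER_CUBIC))"
```

```text
t 12.23 tcp [504.9 282.4 179.7] turn [ 0.    0.03 -0.16] shift now [1.2 2.2 7.7] shift after turn [1.2 2.2 7.7] F [-0.23 -1.13 -0.37] gap 0.5 grip 0.0 J [-0.9   0.49  0.41  1.86 -0.25  0.85  1.11]
```

View pics/c6.png

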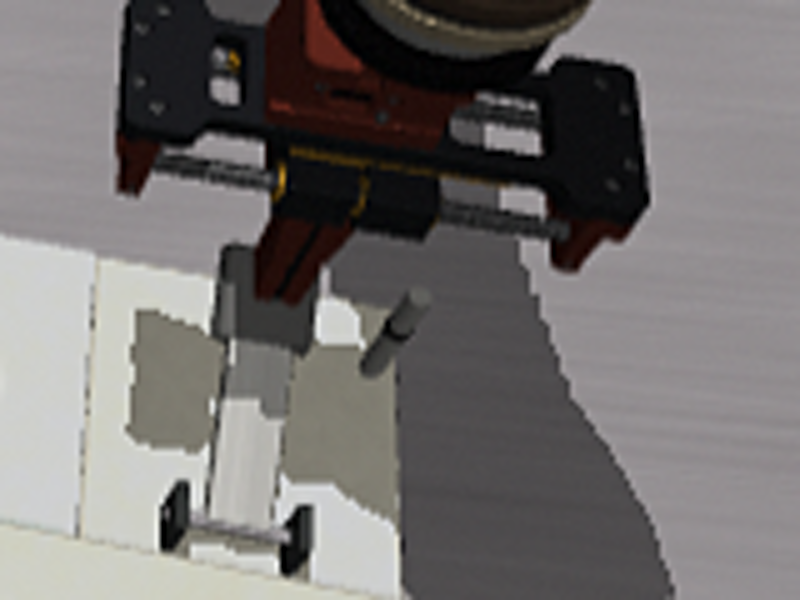

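Crop: closed fingertips at (280,295) just above the grey pad (centre ~(267,300)), clear of the post (395,330). Descending slowly to touch.

Emit:
carry_out --targets "1 0.5 2.2 3 0 0 0; 1 0 0 3 0 0 0; 1 0 0 2 0 0 0; 1 0 0 0 0 0 0; 1 0 0 0 0 0 0"

```text
t: 12.7
tcp_pos: [503.8, 286.0, 171.1]
ee_rot: [0.049, 0.999, -0.0, -0.0]
wrist_force: [0.3, -0.1, -0.1]
finger_gap: 0.4
grip_force: 0.0
```

Emit:
carry_out --targets "1 0 0 1 0 0 0; 1 0 0 1 0 0 0; 1 0 0 0 0 0 0; 1 0 0 0 0 0 0"

```text
t: 13.03
tcp_pos: [503.9, 286.1, 169.2]
ee_rot: [0.049, 0.999, -0.0, -0.0]
wrist_force: [0.0, -0.3, -0.4]
finger_gap: 0.4
grip_force: 0.0
```

Emit:
carry_out --targets "1 0 0 1 0 0 0; 1 0 0 1 0 0 0; 1 0 0 0 0 0 0; 1 0 0 0 0 0 0"

```text
t: 13.37
tcp_pos: [504.0, 286.1, 167.4]
ee_rot: [0.049, 0.999, 0.0, 0.0]
wrist_force: [-0.1, -0.4, 1.2]
finger_gap: 0.5
grip_force: 1.1
```

Emit:
carry_out --targets "1 0 0 1 0 0 0; 1 0 0 1 0 0 0; 1 0 0 0 0 0 0; 1 0 0 0 0 0 0"

```text
t: 13.7
tcp_pos: [504.0, 286.2, 165.2]
ee_rot: [0.049, 0.999, 0.0, 0.0]
wrist_force: [-0.4, 0.8, 2.8]
finger_gap: 0.9
grip_force: 1.2
```

Emit:
carry_out --targets "1 0 0 2 0 0 0; 1 0 0 2 0 0 0; 1 0 0 2 0 0 0; 1 0 0 2 0 0 0; 1 0 0 0 0 0 0; 1 0 0 0 0 0 0; 1 0 0 0 0 0 0"

```text
t: 14.28
tcp_pos: [503.9, 286.1, 157.3]
ee_rot: [0.049, 0.999, 0.0, -0.0]
wrist_force: [-0.6, 0.4, 4.0]
finger_gap: 0.6
grip_force: 1.8
```

Emit:
carry_out --targets "1 0 0 2 0 0 0; 1 0 0 2 0 0 0; 1 0 0 2 0 0 0; 1 0 0 1 0 0 0; 1 0 0 0 0 0 0; 1 0 0 0 0 0 0; 1 0 0 0 0 0 0"

```text
t: 14.87
tcp_pos: [503.6, 286.2, 150.1]
ee_rot: [0.049, 0.999, -0.0, -0.0]
wrist_force: [-2.9, 1.5, 5.0]
finger_gap: 0.4
grip_force: 2.3
```

```bash
python3 - <<'E'
from h import *
go([504,285.6,146.4])
p,d=save('scene','scene7')
np.savez('s7',p=p,d=d)
cv2.imwrite('pics/c7.png',cv2.resize(p[195:279,440:552,::-1],(800,600),interpolation=cv2.INTER_CUBIC))
# predicted pixels (crop) of pad corners and lever for several angles
k=800/112; o=np.array([528.6,216.3,0]); yw=np.radians(-5.6); ex=np.array([np.cos(yw),np.sin(yw),0]); ey=np.array([-np.sin(yw),np.cos(yw),0]); ez=np.array([0,0,1.])
for th in(.4,.25,.2,.15):
    a=-np.cos(th)*ex+np.sin(th)*ez; n=np.sin(th)*ex+np.cos(th)*ez
    c=o+53.6*ex+66*ey+42*ez+95*a+5*n
    print(th,c.round(1),[tuple(((proj("scene",c+i*21*a+j*20*ey)-[440,195])*k+k/2).round()) for i,j in((-1,-1),(-1,1),(1,1),(1,-1))])
E
```

```text
t 14.87 tcp [503.6 286.2 150.1] turn [-0.   -0.03 -0.01] shift now [-0.4 -0.5  3.7] shift after turn [-0.4 -0.5  3.7] F [-2.86  1.48  4.96] gap 0.4 grip 2.31 J [-0.89  0.53  0.39  1.87 -0.27  0.79  1.12]
0.4 [503.2 285.1  83.6] [(np.float64(161.0), np.float64(238.0)), (np.float64(304.0), np.float64(264.0)), (np.float64(321.0), np.float64(122.0)), (np.float64(180.0), np.float64(97.0))]
0.25 [498.  285.6  70.3] [(np.float64(151.0), np.float64(244.0)), (np.float64(292.0), np.float64(270.0)), (np.float64(303.0), np.float64(134.0)), (np.float64(164.0), np.float64(110.0))]
0.2 [496.7 285.7  65.8] [(np.float64(148.0), np.float64(247.0)), (np.float64(288.0), np.float64(273.0)), (np.float64(297.0), np.float64(140.0)), (np.float64(159.0), np.float64(116.0))]
0.15 [495.6 285.8  61.1] [(np.float64(144.0), np.float64(251.0)), (np.float64(284.0), np.float64(276.0)), (np.float64(291.0), np.float64(147.0)), (np.float64(154.0), np.float64(123.0))]
```

View pics/c7.png

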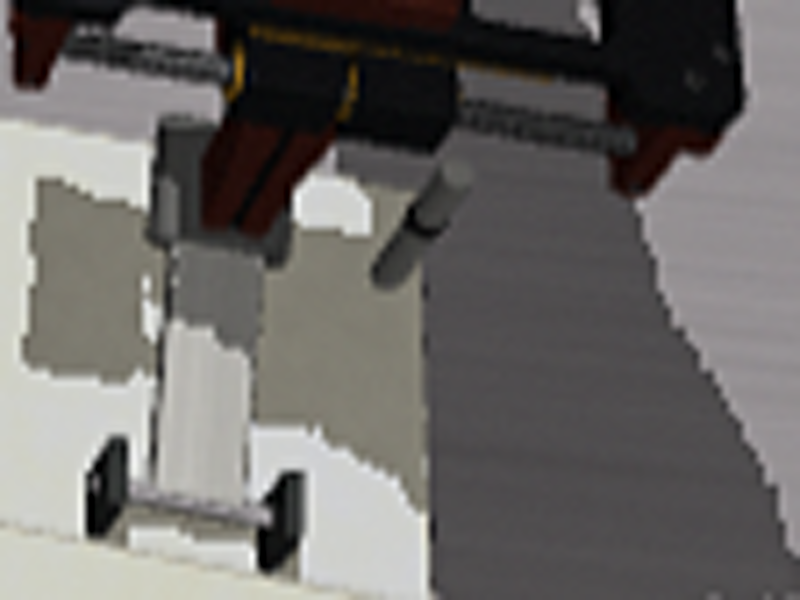

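Crop: fingers press the pad (visible left part 160–205, rows 118–240), front-left corner at (160,118) close to the half-way prediction; post band at (425,222). By tip height the lever is at about 0.16; 3.6 mm more.

Emit:
carry_out --targets "1 0 0 1 0 0 0; 1 0 0 1 0 0 0; 1 0 0 1 0 0 0; 1 0 0 0.5 0 0 0; 1 0 0 0 0 0 0; 1 0 0 0 0 0 0; 1 0 0 0 0 0 0"

```text
t: 15.5
tcp_pos: [503.5, 286.1, 146.6]
ee_rot: [0.049, 0.999, -0.0, -0.0]
wrist_force: [-2.6, 0.3, 5.0]
finger_gap: 0.7
grip_force: 2.6
```

```bash
python3 - <<'E'
from h import *
go([504,285.6,146.4])
p8,d8=save('scene','scene8'); q8,e8=save('top','top8')
o=np.array([528.6,216.3,0]); yw=np.radians(-5.6); ex=np.array([np.cos(yw),np.sin(yw),0]); ey=np.array([-np.sin(yw),np.cos(yw),0])
def W(n,D):
    f,cx,cy,M,t,_=cam(n); vv,uu=np.mgrid[:400,:640]
    return (np.stack([(uu-cx)/f,(vv-cy)/f,np.ones_like(D)],-1)*D[...,None]-t)@M-o
# lever plane slope & height from depth: bins of station x along the arm/pad
for nm,D in(("released",np.load("scene1.npz")["d"]),("s7",np.load("scene7.npz")["d"]),("s8",d8)):
    w=W("scene",D); x=w@ex; y=w@ey; z=w[...,2]
    for lab,m in(("arm",(abs(y-66)<9)&(x>-12)&(x<38)&(z>38)&(z<82)),("padleft",(y>47)&(y<55)&(x>-62)&(x<-15)&(z>45)&(z<100))):
        if m.sum()>8:
            s,b=np.polyfit(x[m],z[m],1); print(nm,lab,m.sum(),"slope",-np.arctan(s).round(3),"z at x=12:",(s*12+b).round(1)," x=-38:",(b-38*s).round(1))
cv2.imwrite('pics/c8.png',np.hstack([cv2.resize(p8[180:279,400:532,::-1],(400,300),interpolation=cv2.INTER_CUBIC),cv2.resize(p8[190:289,360:492,::-1],(400,300),interpolation=cv2.INTER_CUBIC)]))
# image shift of pad front-left corner: raw rows at column 463..466 for the three pictures
for n in("scene1","scene7","scene8"):
    p=np.load(n+".npz")["p"].astype(int); print(n,[p[v,465].sum() for v in range(204,234)])
E
```

```text
t 15.5 tcp [503.5 286.1 146.6] turn [-0.01 -0.05 -0.01] shift now [-0.6 -0.5  0.2] shift after turn [-0.6 -0.5  0.2] F [-2.6   0.31  4.99] gap 0.7 grip 2.58 J [-0.89  0.53  0.39  1.88 -0.28  0.78  1.12]
released arm 239 slope 0.404 z at x=12: 65.2  x=-38: 86.5
released padleft 80 slope 0.424 z at x=12: 64.6  x=-38: 87.2
s7 arm 218 slope 0.231 z at x=12: 57.3  x=-38: 69.1
s7 padleft 83 slope 0.257 z at x=12: 56.9  x=-38: 70.1
s8 arm 215 slope 0.207 z at x=12: 55.9  x=-38: 66.4
s8 padleft 78 slope 0.237 z at x=12: 54.6  x=-38: 66.6
scene1 [np.int64(402), np.int64(406), np.int64(406), np.int64(409), np.int64(371), np.int64(163), np.int64(200), np.int64(214), np.int64(217), np.int64(221), np.int64(230), np.int64(235), np.int64(238), np.int64(249), np.int64(253), np.int64(257), np.int64(262), np.int64(267), np.int64(264), np.int64(262), np.int64(263), np.int64(259), np.int64(236), np.int64(140), np.int64(96), np.int64(176), np.int64(160), np.int64(268), np.int64(322), np.int64(402)]
scene7 [np.int64(170), np.int64(181), np.int64(388), np.int64(460), np.int64(464), np.int64(456), np.int64(416), np.int64(275), np.int64(252), np.int64(137), np.int64(144), np.int64(149), np.int64(145), np.int64(147), np.int64(148), np.int64(145), np.int64(140), np.int64(142), np.int64(141), np.int64(140), np.int64(143), np.int64(137), np.int64(140), np.int64(136), np.int64(195), np.int64(326), np.int64(324), np.int64(325), np.int64(325), np.int64(312)]
scene8 [np.int64(293), np.int64(229), np.int64(190), np.int64(386), np.int64(472), np.int64(456), np.int64(457), np.int64(430), np.int64(236), np.int64(249), np.int64(133), np.int64(143), np.int64(142), np.int64(146), np.int64(145), np.int64(145), np.int64(147), np.int64(141), np.int64(137), np.int64(135), np.int64(136), np.int64(137), np.int64(138), np.int64(141), np.int64(182), np.int64(285), np.int64(313), np.int64(309), np.int64(307), np.int64(302)]
```

Depth gives a lever slope of about 0.205 (half-way = 0.20). 0.5 mm more, then a final check.

Emit:
carry_out --targets "1 0 0 0.5 0 0 0; 1 0 0 0 0 0 0; 1 0 0 0 0 0 0; 1 0 0 0 0 0 0; 1 0 0 0 0 0 0; 1 0 0 0 0 0 0"

```text
t: 16.1
tcp_pos: [503.5, 286.1, 146.1]
ee_rot: [0.049, 0.999, -0.0, -0.0]
wrist_force: [-2.1, 0.7, 6.4]
finger_gap: 0.6
grip_force: 2.6
```

```bash
python3 - <<'E'
from h import *
go([504,285.6,146])
p,d=save('scene','scene9')
cv2.imwrite('pics/c9.png',cv2.resize(p[120:320,140:540,::-1],(800,400),interpolation=cv2.INTER_CUBIC))
f,cx,cy,M,t,_=cam("scene"); vv,uu=np.mgrid[:400,:640]
w=(np.stack([(uu-cx)/f,(vv-cy)/f,np.ones_like(d)],-1)*d[...,None]-t)@M
o=np.array([528.6,216.3,0]); yw=np.radians(-5.6); ex=np.array([np.cos(yw),np.sin(yw),0]); ey=np.array([-np.sin(yw),np.cos(yw),0])
x=(w-o)@ex; y=(w-o)@ey; z=w[...,2]
m=(abs(y-66)<9)&(x>-12)&(x<38)&(z>38)&(z<82); print("slope",-np.arctan(np.polyfit(x[m],z[m],1)[0]).round(3))
m=(np.hypot(w[...,0]-522,w[...,1]-153)<45)&(z>39)&(z<60); vs,us=np.nonzero(m); print("dish",onz("scene",us.mean(),vs.mean(),45).round(1),np.median(z[m]).round(1))
E
```

```text
t 16.1 tcp [503.5 286.1 146.1] turn [-0.01 -0.05 -0.01] shift now [-0.6 -0.5  0.1] shift after turn [-0.6 -0.5  0.1] F [-2.06  0.65  6.36] gap 0.6 grip 2.62 J [-0.89  0.54  0.39  1.88 -0.28  0.78  1.12]
slope 0.205
dish [522.3 153.1  45. ] 46.2
```

View pics/c9.png

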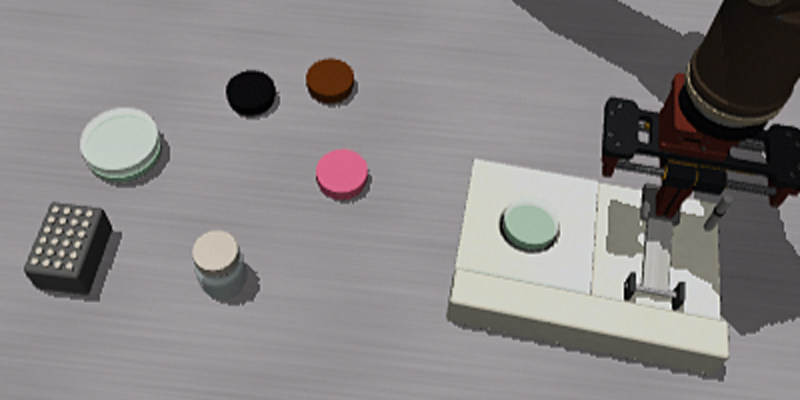

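Final picture: dish seated in the recess (530,225), lever held half-way (pad ~(665,205)), stack, jar and tip box unmoved. Handing in.

```bash
python3 -c "
from h import *
print(manip.job_done())"
```

```text
the job is handed in; nothing more can be done
None
```

The job is handed in at about 16 s: the dish sits flat in the recess and is released. The lever is held half-way down (measured slope 0.205 rad, half-way being 0.20). The bigger dishes, jar and tip box look unmoved in the final picture, and the highest grip reading with the dish held was 7 N.

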